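# Sort out the spoiled cones and cover the setter

## Task

Five clay cones stand on the plaster setter; two of them are spoiled: one is short with a flat top where its point is missing, and the other has its tip bent over to one side. Put both spoiled cones into the open wooden scrap crate and leave the three sound cones standing where they are. Then fit the plywood cover board over the setter's two locating pins, lowering it, not dropping it, until it rests flush on both end ledges, and let go.

Things in the scene. Friction and masses are not known exactly. Their poses are not given: they have to be found in the camera images.
- setter: Fixed white plaster setter. Slab 350 (x) x 190 (y) x 15 mm; across each x end an upright ledge 30 (x) x 170 (y) mm, centred at x = -155 and +155, top 82 mm above the table. From each ledge's middle a steel pin, 12 mm diameter, rises 24 mm, its last 10 tapered. The cones stand on the slab (15 mm up) in rows of three and two, places mixed. Origin: centre of underside, z up.
- seat (a point): Point midway between the two ledge tops and level with them (82 mm above the table), axes as the setter: the cover's origin belongs here.
- pin_near (a point): Tip of the pin at the setter's -x end, 24 mm above the ledge top.
- pin_far (a point): Tip of the pin at the setter's +x end, 24 mm above the ledge top.
- cover: Loose plywood cover board, 346 (x) x 170 (y) x 9 mm, 0.45 kg, flat on the table at one side of the setter. Through holes of 17 mm diameter at x = -155 and +155, y = 0. On top a batten handle 100 mm long (x), 22 thick (y), from 9 to 43 mm above the underside. Either way round fits. Origin: centre of underside, z up.
- handle (a point): Middle of the batten handle, 30 mm above the cover's underside; pinch it across the cover's y.
- crate: Fixed open wooden scrap crate, on the other side of the setter from the cover (either side): outside 210 (its x) x 230 (its y) x 65 mm tall, walls and floor 7 mm. A flat clay shard, 8 mm thick, already lies in it. Origin at the centre of the underside, z up.
- stub: Spoiled cone with its point missing: flat top 31 mm across, 34 mm tall, same 40 mm base and taper as the sound ones, same clay. Origin at the centre of its underside, z up.
- bent: Spoiled cone, same 40 mm base and clay; sound up to 34 mm, above that its tip leans over towards its own +x (roughly the setter's +x end) by about 38 degrees, ending 55 mm up and 19 mm off the axis. Pinch it across its own y so that the tip stays clear of the fingers. Origin at the centre of its underside, z up.
- cone_a_mid (a point): Point on the axis of sound cone_a, 20 mm above its underside (where it is about 35 mm thick).
- cone_b_mid (a point): Point on the axis of sound cone_b, 20 mm above its underside (where it is about 35 mm thick).
- cone_c_mid (a point): Point on the axis of sound cone_c, 20 mm above its underside (where it is about 35 mm thick).
- stub_mid (a point): Point on the axis of the flat-topped cone, 20 mm above its underside (where it is about 35 mm thick).
- bent_mid (a point): Point on the axis of the bent cone, 20 mm above its underside (where it is about 35 mm thick).
- cone_a: Sound clay cone, 58 mm tall, round base 40 mm across tapering straight to 31 mm across at 34 mm up, then to a rounded point. Stands upright on the setter's slab and stays there. Origin at the centre of its underside, z up.
- cone_b: Sound clay cone, 58 mm tall, round base 40 mm across tapering straight to 31 mm across at 34 mm up, then to a rounded point. Stands upright on the setter's slab and stays there. Origin at the centre of its underside, z up.
- cone_c: Sound clay cone, 58 mm tall, round base 40 mm across tapering straight to 31 mm across at 34 mm up, then to a rounded point. Stands upright on the setter's slab and stays there. Origin at the centre of its underside, z up.

How it is judged:
On the way, in this order (a step that is already met when the one before it is completed fails the run):
1. both spoiled cones lie in the scrap crate, let go (x of stub_mid in the frame of crate between -0.098 and 0.098 m and y of stub_mid in the frame of crate between -0.108 and 0.108 m and z of stub_mid in the frame of crate between 0 and 0.06 m and x of bent_mid in the frame of crate between -0.098 and 0.098 m and y of bent_mid in the frame of crate between -0.108 and 0.108 m and z of bent_mid in the frame of crate between 0 and 0.06 m and contact force between the fingers and stub below 0.1 N and contact force between the fingers and bent below 0.1 N), for 0.2 s.
2. the cover sits flush on both ledges, over the pins (z of cover in the frame of seat between -0.004 and 0.003 m and x of cover in the frame of seat between -0.005 and 0.005 m and y of cover in the frame of seat between -0.005 and 0.005 m and angle between the x axis of cover and the x axis of setter, either way round below 0.05 rad and angle between cover's own z axis and vertical below 0.03 rad), for 0.2 s.
At the end, for the whole second after the job is handed in: Both spoiled cones at rest inside the scrap crate, below its rim; cover released, at rest, centred on the seat within 5 mm and 0.05 rad, at most 3 mm above the ledges, level within 0.03 rad; the three sound cones upright within 0.2 rad and within 15 mm of their starting places (all of step 2 and x of stub_mid in the frame of crate between -0.098 and 0.098 m and y of stub_mid in the frame of crate between -0.108 and 0.108 m and z of stub_mid in the frame of crate between 0 and 0.06 m and x of bent_mid in the frame of crate between -0.098 and 0.098 m and y of bent_mid in the frame of crate between -0.108 and 0.108 m and z of bent_mid in the frame of crate between 0 and 0.06 m and distance of each of cone_a_mid, cone_b_mid, cone_c_mid from where it was at the start of the episode below 0.015 m and angle between each of cone_a, cone_b, cone_c's own z axis and vertical below 0.2 rad and linear speed of each of stub, bent, cover below 0.02 m/s and contact force between the fingers and cover below 0.1 N); the robot touches nothing.
It fails at once if a sound cone is knocked over or shifted by more than 25 mm (distance of cone_a_mid from where it was at the start of the episode above 0.025 m or angle between cone_a's own z axis and vertical above 0.5 rad).
It fails at once if a sound cone is knocked over or shifted by more than 25 mm (distance of cone_b_mid from where it was at the start of the episode above 0.025 m or angle between cone_b's own z axis and vertical above 0.5 rad).
It fails at once if a sound cone is knocked over or shifted by more than 25 mm (distance of cone_c_mid from where it was at the start of the episode above 0.025 m or angle between cone_c's own z axis and vertical above 0.5 rad).
It fails at once if the cover is dropped over the setter (let go more than 30 mm above its seat) (z of cover in the frame of seat above 0.03 m and horizontal distance between cover and seat below 0.1 m and contact force between the fingers and cover below 0.05 N).
It also fails if it takes over 70 s, if anything falls off the work surface, if the arm or the gripper's body presses on something with over 40 N, if the wrist force passes 120 N, or if a joint passes its speed limit or range.

## Robot

A 7-joint arm with a two-finger parallel gripper is mounted at the origin on the work surface. World frame = base frame: x ahead of the robot, y to its left, z up, the work surface at z = 0. Lengths are in m, angles in rad, forces in N, time in s.
With the tool pointing down it reaches from about 0.4 to 0.85 m from the base axis. Payload 6.9 kg.
Tool frame: the origin (TCP) lies midway between the tips of the shut fingers; the grasp point (between the pads) lies behind it (ctrl.pinch_z is the z of the grasp point in the tool frame, in m); z points along the fingers, y is the line along which they close (so a half turn about z gives the same grasp; the last joint's range is limited). The gripper opens to 85 mm and grips with 20 to 120 N. Pads are 22 mm wide; open, the fingers measure 114 mm over their backs; the gripper's body (76 mm by 85 mm) begins 54 mm behind the grasp point. The pads swing forward as they close: fully open they stand 13 mm farther back than shut.
Start: joints at [1.266, 0.507, -0.238, 1.5, 0.126, 1.149, -0.155], TCP at [0.249, -0.573, 0.231] pointing down, gripper open.
Joint ranges: [-3.08, 3.08], [-0.24, 2.05], [-1.43, 1.35], [0, 2.5], [-1.52, 4.66], [0.17, 1.96], [-2.89, 2.89]. Speed limits (rad/s): [2.39, 2.39, 3.14, 3.14, 3.14, 3.14, 3.14].

## Interface

Orientations are given as a unit quaternion [w, x, y, z].
In Python, from station import ctrl, get_state, vision, ticket, models gives the robot as it stands. Calls block until the motion is done:
- ctrl.movep(position, orientation): joint-space move of the TCP to a pose.
- ctrl.movel(position, frame=None, max_speed=0.15): straight line of the TCP; frame=None keeps the orientation; max_speed is the mean speed in m/s.
- ctrl.set_joints(angles): joint-space move.
- ctrl.ungrasp() and ctrl.close_gripper(force=None): open the fingers fully, or close them until they stop; force is the grip in N (None keeps the last).
- ctrl.pause(seconds).
- ctrl.ik(position, orientation): joint angles nearest the present ones, or None.
- get_state(): the state.
- vision.grab_frame(name): name is "scene" or "top"; returns (picture, depth): 400x640x3 uint8, blue, green, red; 400x640 float32, m along the optical axis (not along the pixel's ray), 0 where there is no reading.
- vision.camera_info(name): a dict with "mtx" (3x3 intrinsics, pixels), "R" (3x3) and "t" (3): a world point X has camera coordinates R X + t. Camera axes: x right, y down, z forward; pixel columns grow to the right and rows downward; lengths in m; the calibration is good to about 2 mm. A picture is of the moment at which its call begins. camera_info takes no time and is no camera call.
A pose or a line that the arm cannot do raises ctrl.Unreachable and nothing moves.
- ticket.close_job(): hands the job in; it is judged then, once.
Trained networks look in the newest picture that a camera, given by its name, has taken for a name from the list of things; names that differ only in an ending like _2 or _b are one class to them, and where a whole thing is asked for, a point or a joint stands for the part that bears it (a point fixed in the world has none). Each returns a list of dicts, best first, with "p" (0 to 1); they miss things now and then, are a little off and sometimes report something else, mostly with a low value. They report only what shows in the picture. A call takes as long as a camera call.
- models.recognise(camera, target): "point" ([column, row] in pixels, amid what is visible of it).
- models.masks_of(camera, target): "mask" (400x640 bool, what is visible of it) and "point" ([column, row] in pixels, amid what is visible of it).
The state is a dict: "time": time; "qpos": joint angles; "qd": joint speeds; "tau": joint torques, N m; "tcp_pos": TCP position; "eef_rot": TCP orientation; "contact_force": force on the tool from outside, world axes, zero at the start; "wrist_torque": the same for the moment, N m; "width": finger opening in m; "gripper_force": force on a finger pad.
Only numpy, scipy, OpenCV 4.12 (cv2) and the standard library are available. Lean on these libraries where they do the work, as an engineer would, in place of code of your own. Each camera call takes 0.05 s, during which the arm holds its last target. There are 200 camera calls.

## Working session

There is one attempt and no reset: what is moved stays moved. The work goes in short steps, each a Python script; the robot and the scene stay as the last script left them, time stands still between calls to the robot, and variables do not carry over. Pictures are saved under pics/ and viewed, at most 10 in all, crops included, and the job is handed in when it is done.

```bash
ls; mkdir -p pics
cat > h.py <<'E'
import numpy as np, cv2
from station import ctrl, get_state, vision, ticket, models
def cloud(name):
    im,d=vision.grab_frame(name); c=vision.camera_info(name)
    K,R,t=map(np.array,(c["mtx"],c["R"],c["t"]))
    v,u=np.mgrid[:400,:640]
    X=np.stack([(u-K[0,2])*d/K[0,0],(v-K[1,2])*d/K[1,1],d],-1)
    W=(X-t.reshape(3))@R
    W[d<=0]=np.nan
    return im,W
E
python3 - <<'E'
from h import *
for n in ("top","scene"):
    im,W=cloud(n); cv2.imwrite(f"pics/{n}0.png",im); np.save(f"{n}0.npy",W)
    for k in ("setter","cover","handle","crate","stub","bent","cone_a","pin_near","pin_far"):
        for r in models.masks_of(n,k)[:4]:
            m=r["mask"]; P=W[m]; P=P[~np.isnan(P[:,0])]
            print(n,k,round(r["p"],2),np.round(r["point"]),m.sum(),np.round(np.median(P,0),3) if len(P) else None, np.round(np.percentile(P[:,2],98),3) if len(P) else None)
print(get_state()["time"],ctrl.pinch_z,get_state()["tcp_pos"],get_state()["eef_rot"])
E
```

```text
pics
top setter 0.73 [297. 199.] 10018 [0.545 0.022 0.017] 0.086
top setter 0.53 [426. 209.] 9240 [ 0.529 -0.311  0.01 ] 0.044
top cover 0.22 [428. 208.] 9201 [ 0.529 -0.311  0.01 ] 0.044
top handle 0.86 [429. 208.] 9295 [ 0.528 -0.311  0.01 ] 0.044
top crate 0.86 [169. 206.] 8508 [0.514 0.335 0.009] 0.068
top crate 0.22 [294. 199.] 9935 [0.546 0.022 0.017] 0.086
top stub 0.44 [309. 184.] 176 [ 0.581 -0.016  0.048] 0.055
top stub 0.33 [293. 199.] 9869 [0.544 0.022 0.017] 0.086
top bent 0.58 [272. 197.] 181 [0.541 0.063 0.052] 0.069
top cone_a 0.7 [310. 211.] 225 [ 0.511 -0.018  0.051] 0.075
top cone_a 0.56 [278. 169.] 156 [0.613 0.067 0.059] 0.075
top cone_a 0.54 [280. 229.] 197 [0.467 0.055 0.055] 0.075
top pin_near 0.82 [293. 198.] 9660 [0.547 0.022 0.017] 0.086
scene setter 0.77 [330. 223.] 9665 [0.57  0.022 0.016] 0.082
scene cover 0.91 [178. 226.] 8481 [ 0.573 -0.307  0.007] 0.041
scene cover 0.57 [467. 207.] 9220 [0.509 0.335 0.014] 0.064
scene handle 0.85 [176. 224.] 8453 [ 0.573 -0.307  0.007] 0.041
scene crate 0.8 [467. 206.] 9342 [0.509 0.335 0.014] 0.064
scene stub 0.85 [308. 226.] 320 [ 0.599 -0.013  0.039] 0.05
scene stub 0.2 [331. 221.] 9894 [0.569 0.022 0.016] 0.082
scene bent 0.66 [349. 213.] 290 [0.562 0.066 0.039] 0.066
scene cone_a 0.84 [341. 190.] 278 [0.483 0.056 0.043] 0.07
scene cone_a 0.78 [313. 202.] 324 [ 0.527 -0.015  0.042] 0.07
scene cone_a 0.7 [350. 237.] 319 [0.633 0.071 0.046] 0.071
scene pin_near 0.96 [328. 227.] 10131 [0.57  0.022 0.016] 0.082
scene pin_far 0.82 [329. 222.] 10181 [0.57  0.021 0.016] 0.082
1.0 -0.0187 [ 0.24898713 -0.57323067  0.23127016] [-3.97258754e-05  9.79085625e-01  2.03448609e-01  3.97232421e-07]
```

Run:
```python
from h import *
a=cv2.imread("pics/top0.png")[100:310,80:560]; cv2.imwrite("pics/v1.png",cv2.resize(a,None,fx=1.66,fy=1.66,interpolation=3))
a=cv2.imread("pics/scene0.png")[110:340,60:560]; cv2.imwrite("pics/v2.png",cv2.resize(a,None,fx=1.6,fy=1.6,interpolation=3))
def rect(P): 
    (c,s,ang)=cv2.minAreaRect((P[:,:2]*1000).astype(np.float32)); return np.round(c,1),np.round(s,1),round(ang,2)
def near(W,x,y,r,z0,z1):
    P=W.reshape(-1,3); P=P[~np.isnan(P[:,0])]
    return P[(np.hypot(P[:,0]-x,P[:,1]-y)<r)&(P[:,2]>z0)&(P[:,2]<z1)]
for n in ("top","scene"):
    W=np.load(n+"0.npy"); print(n)
    L=near(W,.54,.022,.22,.076,.088)
    for s in (1,-1):
        Q=L[(L[:,0]-.54)*s>0]; print("ledge",len(Q),rect(Q),np.median(Q[:,2]).round(4),(Q[:,:2].mean(0)).round(4))
    Q=near(W,.54,.022,.22,.09,.12); print("pin pts",np.round(Q,3).tolist())
    Q=near(W,.53,-.31,.23,.005,.014); print("cover",len(Q),rect(Q),np.median(Q[:,2]).round(4))
    Q=near(W,.53,-.31,.23,.035,.05); print("handle",len(Q),rect(Q),np.median(Q[:,2]).round(4))
    Q=near(W,.51,.335,.2,.058,.07); print("crate",len(Q),rect(Q))
    for k,x,y in (("stub",.588,-.015),("bent",.55,.065),("c",.52,-.017),("c",.622,.069),("c",.474,.056)):
        Q=near(W,x,y,.032,.022,.075); 
        S=near(W,x,y,.032,.044,.053)
        print(k,len(Q),"max",Q[Q[:,2].argmax()].round(3),"bbox",Q[:,:2].min(0).round(3),Q[:,:2].max(0).round(3),"mid slice",S[:,:2].mean(0).round(3))
```

```text
top
ledge 852 (array([667.8,  31.3]), array([ 93.6, 169.3]), 3.14) 0.0828 [0.6978 0.0323]
ledge 908 (array([443.2,  19.1]), array([138.5, 170.1]), 4.11) 0.0831 [0.3906 0.0153]
pin pts [[0.703, 0.035, 0.099], [0.702, 0.033, 0.104], [0.703, 0.03, 0.1], [0.7, 0.038, 0.099], [0.698, 0.035, 0.108], [0.699, 0.033, 0.104], [0.699, 0.03, 0.107], [0.701, 0.028, 0.096], [0.698, 0.037, 0.098], [0.696, 0.035, 0.108], [0.696, 0.032, 0.107], [0.697, 0.03, 0.105], [0.698, 0.028, 0.1], [0.696, 0.037, 0.097], [0.695, 0.035, 0.103], [0.695, 0.032, 0.102], [0.695, 0.03, 0.103], [0.697, 0.028, 0.095], [0.694, 0.035, 0.097], [0.693, 0.033, 0.099], [0.694, 0.03, 0.096], [0.692, 0.057, 0.091], [0.693, 0.033, 0.091], [0.396, 0.09, 0.09], [0.394, 0.018, 0.1], [0.394, 0.015, 0.1], [0.394, 0.013, 0.098], [0.396, -0.038, 0.091], [0.392, 0.02, 0.097], [0.392, 0.017, 0.106], [0.392, 0.015, 0.107], [0.392, 0.013, 0.099], [0.392, 0.011, 0.1], [0.39, 0.02, 0.105], [0.39, 0.017, 0.103], [0.39, 0.015, 0.112], [0.39, 0.013, 0.102], [0.39, 0.01, 0.103], [0.387, 0.02, 0.1], [0.387, 0.017, 0.105], [0.388, 0.015, 0.107], [
[... 2333 characters left out ...]
.036, 0.091], [0.71, 0.034, 0.092]]
cover 7197 (array([ 536.6, -313.3]), array([350.8, 171.6]), 4.46) 0.0075
handle 342 (array([ 538.1, -312.3]), array([102.1,  23.9]), 3.24) 0.041
crate 1296 (array([518. , 371.8]), array([324. , 216.1]), 85.78)
stub 268 max [ 0.587 -0.013  0.05 ] bbox [ 0.573 -0.031] [0.609 0.004] mid slice [ 0.589 -0.014]
bent 254 max [0.561 0.059 0.068] bbox [0.534 0.049] [0.569 0.083] mid slice [0.555 0.068]
c 275 max [ 0.522 -0.015  0.073] bbox [ 0.511 -0.032] [0.535 0.002] mid slice [ 0.527 -0.015]
c 295 max [0.626 0.07  0.074] bbox [0.617 0.053] [0.643 0.089] mid slice [0.633 0.069]
c 268 max [0.475 0.058 0.073] bbox [0.467 0.038] [0.494 0.073] mid slice [0.483 0.055]
```

View pics/v1.png

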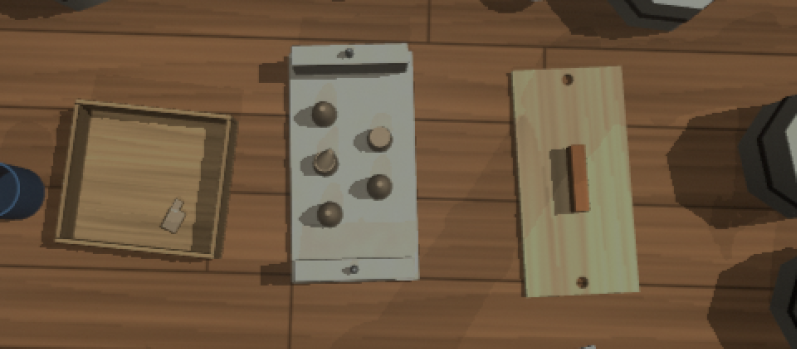

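View pics/v2.png

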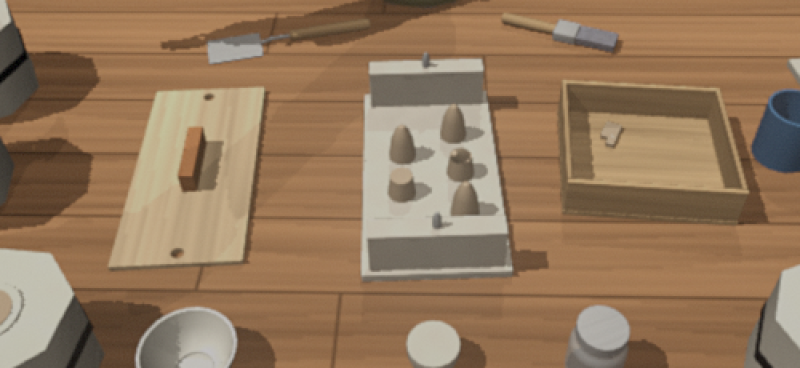

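```bash
cat >> h.py <<'E'
def q(deg): a=np.radians(deg)/2; return [0,float(np.cos(a)),float(np.sin(a)),0]
def st(tag):
    s=get_state(); print(tag,"t",round(s["time"],2),np.round(s["tcp_pos"],4),"w",round(s["width"],4),"F",np.round(s["contact_force"],1),"g",round(s["gripper_force"],1)); return s
def pickplace(x,y,yaw,zt,px,py,pyaw,pz):
    ctrl.movep([x,y,.16],q(yaw)); ctrl.movel([x,y,zt],max_speed=.12); st("down")
    ctrl.close_gripper(force=30); s=st("grip")
    if not .028<s["width"]<.043: ctrl.ungrasp(); ctrl.movel([x,y,.16]); raise SystemExit("bad width")
    ctrl.movel([x,y,.2],max_speed=.12); st("up")
    ctrl.movep([px,py,.2],q(pyaw)); ctrl.movel([px,py,pz],max_speed=.15)
    ctrl.ungrasp(); st("rel"); ctrl.movel([px,py,.2],max_speed=.25)
E
python3 - <<'E'
from h import *
for p,a in (([.586,-.0145,.02],3.5),([.548,.066,.02],-22),([.56,.345,.03],-4),([.5,.355,.03],-22),([.5354,-.3128,.02],4),([.546,.024,.1],3.5)): print(ctrl.ik(p,q(a)) is not None)
pickplace(.586,-.0145,3.5,.0185,.56,.345,-4,.018)
pickplace(.548,.066,-22,.0185,.495,.35,-4,.018)
im,W=cloud("top"); np.save("top1.npy",W); cv2.imwrite("pics/t1.png",cv2.resize(im[100:310,80:560],None,fx=1.66,fy=1.66,interpolation=3))
E
```

```text
True
True
True
True
True
True
down t 4.67 [ 0.5865 -0.0145  0.0192] w 0.085 F [ 0.3 -0.1  0.5] g 0.0
grip t 5.19 [ 0.5861 -0.0146  0.0191] w 0.0362 F [-0.7 -0.7  6.8] g 29.8
up t 6.86 [ 0.5856 -0.0145  0.1993] w 0.0361 F [1.1 0.7 0.3] g 29.7
rel t 10.12 [0.56  0.345 0.018] w 0.0857 F [ 0.3 -0.  -0.4] g 0.0
down t 13.41 [0.5485 0.0661 0.0191] w 0.0852 F [ 0.6 -0.1  0. ] g 0.0
grip t 13.93 [0.5482 0.0659 0.019 ] w 0.0358 F [-1.6  0.2  5.2] g 29.6
up t 15.59 [0.5476 0.0659 0.1993] w 0.0357 F [-0.4 -0.4 -1.1] g 29.7
rel t 18.62 [0.495  0.35   0.0181] w 0.0851 F [ 0.8 -0.4 -0.2] g 0.0
```

View pics/t1.png

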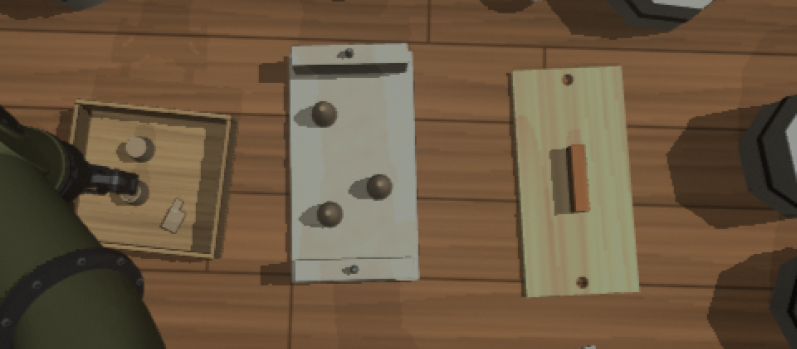

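```bash
cat >> h.py <<'E'
def onplane(name,uv,z):
    c=vision.camera_info(name); K,R,t=map(np.array,(c["mtx"],c["R"],c["t"])); t=t.reshape(3)
    uv=np.atleast_2d(uv).astype(float)
    D=np.c_[uv,np.ones(len(uv))]@np.linalg.inv(K).T@R; C=-R.T@t
    return (C+D*((z-C[2])/D[:,2])[:,None])[:,:2]
def pix(name,X):
    c=vision.camera_info(name); p=np.array(c["mtx"])@(np.array(c["R"])@np.array(X)+np.array(c["t"]).reshape(3)); return p[:2]/p[2]
def hole(name,im,X,r=9):
    """dark blob centroid near world point X, on X's z plane"""
    u,v=np.round(pix(name,X)).astype(int); g=cv2.cvtColor(im,6).astype(float)[v-r:v+r+1,u-r:u+r+1]
    w=np.clip(np.median(g)-15-g,0,None); n,l,s,c=cv2.connectedComponentsWithStats((w>10).astype(np.uint8))
    k=1+np.argmin(np.hypot(*(c[1:]-r).T)-.5*np.sqrt(s[1:,4])); w=w*(cv2.dilate((l==k).astype(np.uint8),np.ones((3,3)))>0)
    vv,uu=np.mgrid[v-r:v+r+1,u-r:u+r+1]
    return onplane(name,[(w*uu).sum()/w.sum(),(w*vv).sum()/w.sum()],X[2])[0],s[k,4]
E
python3 - <<'E'
from h import *
for n in ("top","scene"):
    W=np.load(n+"0.npy"); im=cv2.imread(f"pics/{n}0.png"); res=[]
    for gx,gy in ((.701,.0325),(.392,.0155)):
        c=np.array([gx,gy])
        for it in range(4):
            v,u=np.nonzero((np.abs(W[...,2]-(.083 if n=="top" else .080))<.004)&(np.hypot(W[...,0]-gx,W[...,1]-gy)<.1))
            P=onplane(n,np.c_[u,v],.082); d=P-c; d=d@np.array([[np.cos(.058),-np.sin(.058)],[np.sin(.058),np.cos(.058)]])
            k=(abs(d[:,0])<.021)&(abs(d[:,1])<.092); c=P[k].mean(0)
        (rc,rs,ra)=cv2.minAreaRect((P[k]*1000).astype(np.float32))
        res.append(c); print(n,"ledge",c.round(4),"rect",np.round(rc,1),np.round(rs,1),round(ra,2),k.sum(),"pin topz centroid",np.round(W[(W[...,2]>.094)&(np.hypot(W[...,0]-gx,W[...,1]-gy)<.02)].mean(0),4))
    d=res[0]-res[1]; print(" seat",np.mean(res,0).round(4),"L",np.hypot(*d).round(4),"yaw",np.degrees(np.arctan2(d[1],d[0])).round(2))
    res=[]
    for s in (1,-1):
        c0=np.array([.5355,-.3128])+s*.155*np.array([np.cos(.07),np.sin(.07)])
        h,a=hole(n,im,[*c0,.009]); res.append(h); print(n,"hole",h.round(4),a)
    d=res[0]-res[1]; print(" cover",np.mean(res,0).round(4),"L",np.hypot(*d).round(4),"yaw",np.degrees(np.arctan2(d[1],d[0])).round(2))
E
```

```text
top ledge [0.6985 0.0324] rect [698.2  32.9] [ 30.9 169.1] 3.19 771 pin topz centroid [0.6976 0.0326 0.1014]
top ledge [0.3898 0.015 ] rect [389.5  15.3] [ 30.  169.5] 3.22 840 pin topz centroid [0.3897 0.015  0.1022]
 seat [0.5441 0.0237] L 0.3092 yaw 3.23
top hole [ 0.6881 -0.3029] 36
top hole [ 0.3783 -0.3268] 42
 cover [ 0.5332 -0.3148] L 0.3107 yaw 4.41
scene ledge [0.7066 0.033 ] rect [706.7  33.4] [ 33.3 168.6] 3.15 1095 pin topz centroid [0.7048 0.0332 0.0992]
scene ledge [0.3987 0.017 ] rect [399.2  16.9] [ 35.7 167.2] 3.05 608 pin topz centroid [0.397  0.0157 0.099 ]
 seat [0.5526 0.025 ] L 0.3083 yaw 2.98
scene hole [ 0.6924 -0.3017] 46
scene hole [ 0.3843 -0.3256] 25
 cover [ 0.5383 -0.3137] L 0.3091 yaw 4.42
```

Run:
```python
from h import *
x,y=.5355,-.313
ctrl.movep([x,y,.2],q(4.4)); ctrl.movel([x,y,.014],max_speed=.12); st("down")
ctrl.close_gripper(force=90); s=st("grip")
assert .018<s["width"]<.026
g=np.array(s["tcp_pos"]); np.save("grasp.npy",g)
ctrl.movel([x,y,.19],max_speed=.1); st("up")
X,Y=x+.0115,y+.3385
ctrl.movep([X,Y,.19],q(3.2)); ctrl.movel([X,Y,.130],max_speed=.1); ctrl.pause(.3); s=st("over")
zu=s["tcp_pos"][2]-g[2]
for n in ("top","scene"):
    im,W=cloud(n); np.save(n+"2.npy",W); cv2.imwrite(f"pics/{n}2.png",im); res=[]
    for sg in (1,-1):
        c0=(np.array([.544,.0237]) if n=="top" else np.array([.551,.025]))+sg*.155*np.array([np.cos(.056),np.sin(.056)])
        h,a=hole(n,im,[*c0,zu+.009]); res.append(h); print(n,"hole",h.round(4),a)
    d=res[0]-res[1]; print(" cover",np.mean(res,0).round(4),"L",np.hypot(*d).round(4),"yaw",np.degrees(np.arctan2(d[1],d[0])).round(2))
a=[cv2.imread(f"pics/{n}2.png")[120:320,220:420] for n in("top","scene")]
cv2.imwrite("pics/v3.png",cv2.resize(np.hstack(a),None,fx=2,fy=2,interpolation=3))
```

```text
down t 23.61 [ 0.5359 -0.3132  0.0147] w 0.0856 F [ 0.8  0.3 -0.2] g 0.0
grip t 24.22 [ 0.5356 -0.3132  0.0144] w 0.0206 F [-0.5  0.3  5.1] g 89.3
up t 26.12 [ 0.5352 -0.3128  0.1893] w 0.0208 F [ 0.4  0.4 -3.6] g 88.2
over t 28.45 [0.5472 0.0255 0.1305] w 0.0206 F [ 0.4 -0.3 -4.2] g 88.2
top hole [0.6997 0.0334] 50Traceback (most recent call last):
  File "<stdin>", line 15, in <module>
  File "h.py", line 32, in hole
    k=1+np.argmin(np.hypot(*(c[1:]-r).T)-.5*np.sqrt(s[1:,4])); w=w*(cv2.dilate((l==k).astype(np.uint8),np.ones((3,3)))>0)
        ~~~~~~~~~^^^^^^^^^^^^^^^^^^^^^^^^^^^^^^^^^^^^^^^^^^^^
    return _wrapfunc(a, 'argmin', axis=axis, out=out, **kwds)
    return bound(*args, **kwds)
ValueError: attempt to get argmin of an empty sequence
```

Run:
```python
from h import *
im,W=cloud("scene"); np.save("scene2.npy",W); cv2.imwrite("pics/scene2.png",im)
for n in("top","scene"): print(n,[pix(n,[.5467+s*.155,.0245+s*.0087,.125]).round() for s in (1,-1)])
a=[cv2.imread(f"pics/{n}2.png")[120:320,220:420] for n in("top","scene")]
cv2.imwrite("pics/v3.png",cv2.resize(np.hstack(a),None,fx=2,fy=2,interpolation=3))
```

```text
top [array([289., 127.]), array([292., 261.])]
scene [array([333., 235.]), array([326., 135.])]
```

View pics/v3.png

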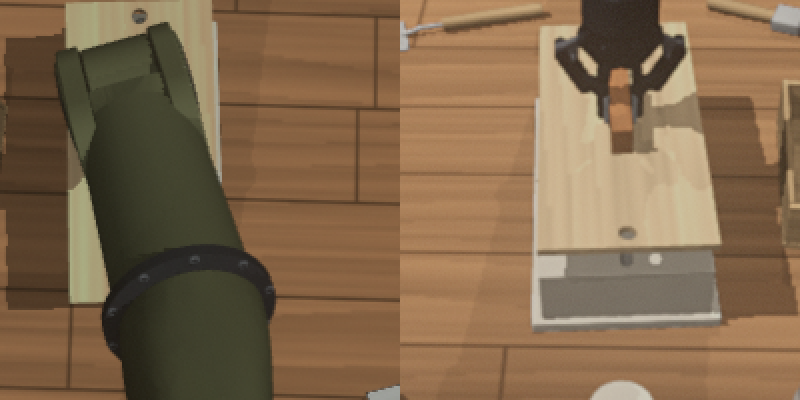

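Run:
```python
from h import *
zu=.1161
for n in ("top","scene"):
    W=np.load(n+"2.npy"); im=cv2.imread(f"pics/{n}2.png")
    c0=pix(n,[.5467+.155,.0245+.0087,zu+.009])
    try:
        h,a=hole(n,im,[.7017,.0332,zu+.009]); print(n,"far hole",h.round(4),a)
    except Exception as e: print(n,e)
    P=W[~np.isnan(W[...,0])]; k=(abs(P[:,2]-zu-.008)<.007)&(abs(P[:,0]-.546)<.2)&(abs(P[:,1]-.024)<.11); P=P[k]
    (c,s,a)=cv2.minAreaRect((P[:,:2]*1000).astype(np.float32)); print(n,"cover rect",np.round(c,1),np.round(s,1),round(a,2),"z",np.median(P[:,2]).round(4))
    A=np.c_[P[:,:2],np.ones(len(P))]; print(" plane slope",np.linalg.lstsq(A,P[:,2],rcond=None)[0].round(4))
    # edge lines: per-x-bin extreme y
    for sg in (1,-1):
        e=[]
        for x0 in np.arange(.40,.70,.01):
            q_=P[abs(P[:,0]-x0)<.005]
            if len(q_)>4: e.append((x0,sg*np.percentile(sg*q_[:,1],98)))
        e=np.array(e); f=np.polyfit(e[:,0],e[:,1],1); f=np.polyfit(*e[abs(np.polyval(f,e[:,0])-e[:,1])<.003].T,1) if sum(abs(np.polyval(f,e[:,0])-e[:,1])<.003)>5 else f
        print("  edge",sg,"y@.546",np.polyval(f,.546).round(4),"yaw",np.degrees(f[0]).round(2))
```

```text
top far hole [0.6997 0.0334] 50
top cover rect [544.9  25. ] [346.8 170.1] 3.08 z 0.1261
 plane slope [-0.0004  0.0006  0.1263]
  edge 1 y@.546 0.0641 yaw -18.58
  edge -1 y@.546 -0.004 yaw -34.06
scene far hole [0.7043 0.0332] 51
scene cover rect [547.9  25.8] [351.4 170.4] 3.19 z 0.1232
 plane slope [-0.0009 -0.0012  0.1238]
  edge 1 y@.546 0.108 yaw 2.65
  edge -1 y@.546 -0.0569 yaw 3.89
```

Run:
```python
from h import *
x,y=.5466,.0247
ctrl.movel([x,y,.130],max_speed=.05)
for z in (.118,.110,.104,.100,.098,.0968,.0962,.0956):
    ctrl.movel([x,y,z],max_speed=.03); s=st(z)
    if s["contact_force"][2]>8 or np.hypot(*s["contact_force"][:2])>8: break
print(s["wrist_torque"])
```

```text
0.118 t 29.35 [0.5465 0.0247 0.1178] w 0.0206 F [ 0.1 -0.4 -3.6] g 88.2
0.11 t 29.77 [0.5465 0.0247 0.1098] w 0.0206 F [ 0.7 -0.2 -4.2] g 88.2
0.104 t 30.12 [0.5464 0.0246 0.1038] w 0.0206 F [ 0.3  0.7 -3. ] g 88.2
0.1 t 30.4 [0.5464 0.0247 0.0998] w 0.0208 F [ 0.3 -0.3 -4.2] g 88.2
0.098 t 30.65 [0.5465 0.0247 0.0979] w 0.0209 F [ 0.2  0.1 -2.9] g 88.2
0.0968 t 30.9 [0.5466 0.0247 0.0968] w 0.0206 F [-0.4 -0.3 -3.7] g 88.2
0.0962 t 31.15 [0.5467 0.0248 0.0963] w 0.0209 F [-0.8 -0.9 -2.4] g 88.4
0.0956 t 31.4 [0.5467 0.0247 0.0963] w 0.0207 F [-2.3 -0.1  6.2] g 89.5
[-0.11421261  0.54876579 -0.00746031]
```

Seated with contact at the expected height (0.0963 vs 0.0964 predicted). Release, retreat, verify.

Run:
```python
from h import *
ctrl.movel([.5467,.0247,.0960],max_speed=.03)
ctrl.ungrasp(); st("rel"); ctrl.movel([.5467,.0247,.22],max_speed=.1)
ctrl.movep([.42,-.35,.30],q(4)); ctrl.pause(.5); st("away")
for n in ("top","scene"):
    im,W=cloud(n); cv2.imwrite(f"pics/{n}3.png",im)
    P=W[~np.isnan(W[...,0])]; P=P[(abs(P[:,2]-.090)<.006)&(abs(P[:,0]-.546)<.2)&(abs(P[:,1]-.024)<.11)]
    (c,s,a)=cv2.minAreaRect((P[:,:2]*1000).astype(np.float32)); print(n,np.round(c,1),np.round(s,1),round(a,2),"z",np.median(P[:,2]).round(4),np.linalg.lstsq(np.c_[P[:,:2],np.ones(len(P))],P[:,2],rcond=None)[0].round(4))
a=[cv2.imread("pics/top3.png")[100:310,100:400],cv2.imread("pics/scene3.png")[120:330,220:540]]
cv2.imwrite("pics/v4.png",cv2.resize(np.hstack(a),None,fx=1.28,fy=1.28,interpolation=3))
```

```text
rel t 32.29 [0.5467 0.0247 0.096 ] w 0.0854 F [-0.7  0.4  0.4] g 0.0
away t 35.67 [ 0.4201 -0.3499  0.3   ] w 0.0855 F [0.3 1.3 0. ] g 0.0
top [544.6  24.2] [347.1 170.2] 3.26 z 0.0919 [-0.001  -0.0004  0.0924]
scene [546.8  24.8] [353.1 170.1] 3.24 z 0.0892 [-0.0006 -0.0006  0.0895]
```

View pics/v4.png

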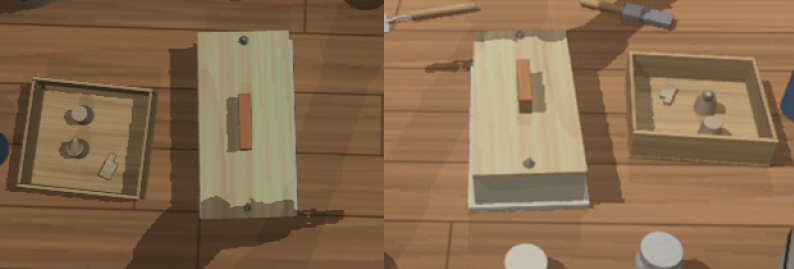

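The picture shows the cover level and flush, with both pins coming up through its holes (top view about (243,40) and (248,207)). Both spoiled cones are in the crate at about (80,115) and (75,148).

```bash
python3 -c "
from h import *
print(ticket.close_job())"
```

```text
the job is handed in; nothing more can be done
None
```

Job handed in at about 36 s, verdict not shown: both spoiled cones are in the scrap crate, the cover is seated level over both pins and released, and the sound cones had not moved when last seen before the cover went on.

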